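Refit the volume knob of a headphone amplifier

TASK

Put the desk headphone amplifier back together: first press its white hinged battery cover down until the catch snaps over it and keeps it shut by itself, then pick up the loose black volume knob, turn it so that the flat in its bore matches the flat of the D-shaped shaft and push it fully home onto the shaft. Then push the knob down further, shaft and all, as for a long press to switch the amplifier on, and finish while still gripping the knob and holding it pressed down; leave the mouse, tape roll and scissors where they are.

Things in the scene. Friction and masses are not known exactly. Their poses are not given: they have to be found in the camera images.
- amp: Headphone amplifier fixed to the desk: black case, aluminium top, 140 (x) x 240 (y) x 50 mm high. Origin: centre of its underside; z up, jacks on its -x face. D-shaft at x = 0, y = -55 mm; battery bay with white hinged cover on its +y half. A red spring catch, 22 mm long in x, stands at y = +24 to +32 mm, 59 mm above the desk.
- cover_hinge (a point): Middle of the cover's hinge axis, which runs along the amplifier's x; axes as the amplifier's. At x = 0, y = +105 mm, 52 mm above the desk in the amplifier's frame. The shut cover (94 mm in x) lies flat from here to 75 mm towards -y, its upper face 54 mm above the desk.
- cover (a joint): Angle of the battery cover (rad): 0 = shut flat, grows as it opens upward; starts half open at 0.5 to 0.85. Pressed part-way it springs back up; pushed fully flat (about 8 N at its free edge, 15 N at the blue pad) the catch snaps over its free edge and keeps it within 0.05 of 0.
- cover_press (a point): Centre of the blue 24 mm square pad on the cover's outer face, 45 mm from the hinge axis; moves with the cover. z normal to that face, y to the hinge. With the cover shut it is at x = 0, y = +60 mm, z = 54 mm in the amplifier's frame: shut fingers pressed straight down there, down to that height, close the cover from any start.
- shaft_tip (a point): Centre of the top of the upright steel D-shaft, 14 mm diameter, 26 mm tall above the amplifier's top (tip 76 mm above the desk). Its flat is 2.5 mm from the axis on its own +x side; a red line on top runs along its x. The top 4 mm taper to 0.8 of the size. z up. The shaft is too stiff to align itself (0.3 N m to turn) and starts within 0.6 rad of the amplifier's x.
- encoder_push (a joint): How far the shaft is pushed down into the amplifier (m): 0 at rest, 0.005 fully pressed. Spring: begins to move at 6 N, fully pressed at 12 N.
- knob_center (a point): Centre of the loose knob (50 to 100 g, 38 mm high), 19 mm above its underside; starts upright on the desk. Aluminium skirt 50 mm diameter, 6 mm high; above it a black grip bar 46 mm long (its x) and 24 mm thick (its y), white pointer line on the +x half of its top. z up.
- knob_mouth (a point): Middle of the knob's underside, axes as the knob's: mouth of its D-shaped bore, 19 mm deep, 15.4 mm diameter, flat 3.1 mm from the axis on the +x (pointer) side. Fully home, the knob's centre coincides with the shaft tip, the x axes point the same way and the skirt is 7 mm clear of the amplifier (2 mm when fully pressed).
- mouse: Bystander: black computer mouse 104 x 58 x 31 mm, origin at the centre of its underside.
- tape_roll: Bystander: white tape roll lying flat, 84 mm diameter, 24 mm high, origin at the centre of its underside.
- scissors: Bystander: scissors with black handles lying flat, 155 mm long along its x, 10 mm high, origin at the pivot.
Things that resemble listed ones, but are neither listed nor needed, are in the scene too. Leave any orange or pink look-alike of the part that bears knob_center alone.

How it is judged:
By the outcome, as a careful person would: the job done as asked, in the order asked, and still so for the second after the job is handed in, while the arm keeps its last pose, push and grip.
It also fails if it takes over 51 s, if anything falls off the work surface, if the arm or the gripper's body presses on something with over 40 N, if the wrist force passes 120 N, or if a joint passes its speed limit or range.

ROBOT

A 6-joint arm with a two-finger parallel gripper is mounted at the origin on the work surface. World frame = base frame: x ahead of the robot, y to its left, z up, the work surface at z = 0. Lengths are in m, angles in rad, forces in N, time in s.
With the tool pointing down it reaches from about 0.375 to 0.825 m from the base axis. Payload 5.5 kg.
Tool frame: the origin (TCP) lies on the centre line of the jaws, within the pads' length; the fingertips stand 8 mm ahead of it and the grasp point (between the pads) lies 11 mm behind it; z points along the fingers, y is the line along which they close (so a half turn about z gives the same grasp; the last joint's range is limited). The gripper opens to 85 mm and grips with 20 to 120 N. Pads are 22 mm wide; open, the fingers measure 114 mm over their backs; the gripper's body (76 mm by 85 mm) begins 54 mm behind the grasp point. The pads swing forward as they close: fully open they stand 13 mm farther back than shut.
Start: joints at [-1.117, 0.314, -0.047, 1.21, 0, 1.571], TCP at [0.263, -0.539, 0.239] pointing down, gripper open.
Joint ranges: [-2.67, 2.67], [-0.69, 1.73], [-1.03, 1.25], [-2.08, 2.16], [-1.42, 1.45], [-3.14, 3.14]. Speed limits (rad/s): [2.39, 2.39, 3.01, 3.14, 3.14, 3.14].

INTERFACE

Orientations are given as [roll, pitch, yaw] about the fixed x, y, z axes, in that order (R = Rz(yaw) Ry(pitch) Rx(roll)).
In Python, from rig import env gives the robot as it stands. The module is installed in compiled form; this text tells all that it offers.
- The arm moves only by the shell command python3 -m pendant 'ROWS' [OPENING] [FORCE]. ROWS is JSON, one flat list of numbers, 4 for each row, row after row: the shift along the world's x, y, z in cm, then the turn about the world's z in rad. A call has exactly 8 rows; each row shifts and turns the commanded pose from where the row before left it; what a row does not reach is not made up. A row lasts 1/8 s, in which the tool goes at most 62.5 mm and 10.7 degrees, less where a joint would pass 70% of its speed; a pose out of reach is approached as far as the arm can. A call is refused whole if a number of a shift passes 6.25 or a number of a turn 0.188, either way. A call with a gripper value outside its range is refused whole. OPENING is the gripper's target within -1 to 1 (fully open at 1, half-way at 0, shut at -1), set as the call begins (- or left out, the last holds). The fingers move at their own pace and stop on an object; FORCE is the grip in N (left out, the last holds). Time passes only in rows, so rows that do not move let the fingers close, or fill a call up. It gives the time, the measured TCP pose, the force, the opening and the grip force at its end, in the units of the state.
- env.get_obs(): the state, without advancing time (a new reading comes with each control period).
- env.snapshot(name): name is "scene" or "side" or "wrist"; returns a dict with "color" (384x512x3 uint8, blue, green, red), "intrinsics" (3x3 intrinsics, pixels), "origin" and "attitude" of the camera in the world; the wrist camera has in their place "tool_from_camera" (4x4, takes a point from camera to tool coordinates, whose origin is the TCP and whose axes are the flange's). Camera axes: x right, y down, z forward; pixel columns grow to the right and rows downward; lengths in m; the calibration is good to about 2 mm. A picture is of the moment at which its call begins: read the wrist's pose just before it. There is no depth.
- env.close_job(): hands the job in; it is judged then, once.
The state is a dict: "t": time; "joint_pos": joint angles; "qd": joint speeds; "effort": joint torques, N m; "tcp_pos": TCP position; "tool_rot": TCP orientation; "contact_force": force on the tool from outside, world axes, zero at the start; "wrist_torque": the same for the moment, N m; "grip_width": finger opening in m; "gripper_force": force on a finger pad.
Only numpy, scipy, OpenCV 4.12 (cv2) and the standard library are available. Lean on these libraries where they do the work, as an engineer would, in place of code of your own. Each camera call takes 0.05 s, during which the arm holds its last target. There are 200 camera calls.

## Working session

There is one attempt and no reset: what is moved stays moved. The work goes in short steps, Python scripts to look and compute and a shell command to move; the robot and the scene stay as the last step left them, time stands still between calls to the robot, and variables do not carry over. Pictures are saved under pics/ and viewed, at most 10 in all, crops included, and the job is handed in when it is done.

```bash
mkdir -p pics; cat > h.py <<'E'
import numpy as np,cv2
from rig import env
def shot(n,save=None):
    s=env.snapshot(n)
    if save: cv2.imwrite(f'pics/{save}.png',s['color'])
    return s
def ray(s,uv,o=None):
    K=np.array(s['intrinsics']);R,p=cam(s,o)
    d=R@np.linalg.inv(K)@np.array([uv[0],uv[1],1.]);return p,d
def cam(s,o=None):
    from scipy.spatial.transform import Rotation as Ro
    if 'origin' in s:
        a=np.array(s['attitude'],float)
        R=a if a.shape==(3,3) else Ro.from_euler('xyz',a).as_matrix()
        return R,np.array(s['origin'])
    T=np.array(s['tool_from_camera']);a=np.array(o['tool_rot'],float)
    Rt=a if a.shape==(3,3) else Ro.from_euler('xyz',a).as_matrix()
    return Rt@T[:3,:3],Rt@T[:3,3]+np.array(o['tcp_pos'])
def onz(s,uv,z,o=None):
    p,d=ray(s,uv,o);return p+d*(z-p[2])/d[2]
def proj(s,P,o=None):
    R,p=cam(s,o);q=np.array(s['intrinsics'])@R.T@(np.array(P)-p);return q[:2]/q[2]
E
python3 - <<'E'
from h import *
o=env.get_obs();print(o)
a=shot('scene');b=shot('side');w=shot('wrist')
for s in(a,b,w):print({k:v for k,v in s.items() if k!='color'})
for n,s in zip(['scene0','side0','wrist0'],(a,b,w)):cv2.imwrite(f'pics/{n}.png',s['color'])
E
```

```text
{'t': 0.0, 'joint_pos': array([-1.11696922e+00,  3.14215690e-01, -4.80743238e-02,  1.21019945e+00,
       -1.24794501e-05,  1.57077408e+00]), 'qd': array([-0.00021895, -0.00194968, -0.00044571, -0.00020982,  0.00116541,
       -0.000219  ]), 'effort': array([-4.09412178e-04, -5.39590538e+01,  3.39746726e+01,  1.94672373e-02,
       -3.27464579e-05, -8.33662654e-06]), 'tcp_pos': array([ 0.2627948 , -0.53876163,  0.23844283]), 'tool_rot': array([-3.13989952e+00,  1.24417635e-05,  4.53849375e-01]), 'contact_force': array([0.90817836, 0.28749519, 0.6881    ]), 'wrist_torque': array([-0.05022648, -0.00695248, -0.03593438]), 'gripper_force': 0.0, 'grip_width': 0.08574464036902614}
{'intrinsics': array([[415.13883423,   0.        , 252.77317503],
       [  0.        , 415.13883423, 196.62235643],
       [  0.        ,   0.        ,   1.        ]]), 'origin': array([0.99335985, 0.45529662, 0.87098606]), 'attitude': array([-2.51283498e+00,  1.54286525e-03,  2.34488071e+00])}
{'intrinsics': array([[356.05388509,   0.        , 260.43686903],
       [  0.        , 356.05388509, 186.8404133 ],
       [  0.        ,   0.        ,   1.        ]]), 'origin': array([0.32177211, 0.70333308, 0.61757566]), 'attitude': array([-2.2376497 ,  0.02352313, -2.7580399 ])}
{'intrinsics': array([[335.80078323,   0.        , 261.1054089 ],
       [  0.        , 335.80078323, 190.16131042],
       [  0.        ,   0.        ,   1.        ]]), 'tool_from_camera': array([[ 6.98384463e-04, -9.53495594e-01, -3.01406146e-01,
         7.63879969e-02],
       [ 9.99998446e-01,  1.78085306e-04,  1.75371282e-03,
        -2.74362790e-04],
       [-1.61848144e-03, -3.01406903e-01,  9.53494237e-01,
        -1.33487882e-01],
       [ 0.00000000e+00,  0.00000000e+00,  0.00000000e+00,
         1.00000000e+00]])}
```

View pics/scene0.png

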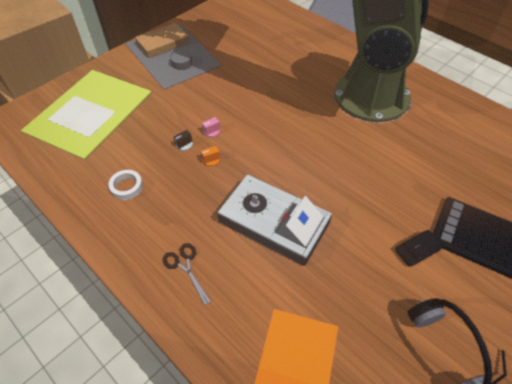

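View pics/side0.png

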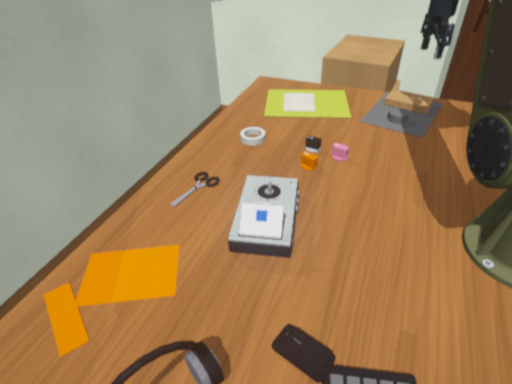

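The scene view shows the amp at about (275,217), its shaft at (255,202) and the blue pad at (304,217). The black knob is at (183,140), next to the pink one (211,127) and the orange one (210,156). The side view agrees: amp (265,215), knob (313,143).

```bash
python3 - <<'E'
from h import *
a=shot('scene');b=shot('side')
for nm,u,z in[('shaft base',(255,204),.05),('knob',(183,139),.03),('orange',(210,155),.03),('pink',(211,127),.03),('cornL',(219,212),.05),('cornT',(249,178),.05),('cornR',(330,214),.05),('cornB',(305,250),.05)]:print(nm,onz(a,u,z).round(3))
for nm,u,z in[('shaft base',(268,191),.05),('knob',(313,142),.03),('cTL',(246,177),.05),('cTR',(298,179),.05),('cBL',(231,242),.05),('cBR',(291,246),.05)]:print('side',nm,onz(b,u,z).round(3))
def blue(s):
    h=cv2.cvtColor(s['color'],cv2.COLOR_BGR2HSV);m=cv2.inRange(h,(105,150,80),(130,255,255))
    n,l,st,c=cv2.connectedComponentsWithStats(m);i=1+np.argmax(st[1:,4]);return c[i],st[i]
ba,bb=blue(a),blue(b);print(ba,bb)
p,d=ray(a,ba[0]);q,e=ray(b,bb[0])
t=np.linalg.lstsq(np.c_[d,-e],q-p,rcond=None)[0];print('pad',p+d*t[0],q+e*t[1])
E
```

```text
shaft base [0.579 0.056 0.05 ]
knob [ 0.551 -0.251  0.03 ]
orange [ 0.538 -0.153  0.03 ]
pink [ 0.465 -0.23   0.03 ]
cornL [0.656 0.011 0.05 ]
cornT [ 0.532 -0.01   0.05 ]
cornR [0.476 0.204 0.05 ]
cornB [0.591 0.224 0.05 ]
side shaft base [0.58  0.049 0.05 ]
side knob [ 0.544 -0.254  0.03 ]
side cTL [0.656 0.013 0.05 ]
side cTR [ 0.523 -0.026  0.05 ]
side cBL [0.592 0.24  0.05 ]
side cBR [0.467 0.205 0.05 ]
(array([303. , 217.5]), array([300, 214,   7,   8,  34], dtype=int32)) (array([261.18032787, 215.44262295]), array([257, 212,   9,   8,  61], dtype=int32))
pad [0.54783966 0.17669839 0.08474721] [0.54671896 0.1749641  0.08599679]
```

```bash
python3 -m pendant '[3.3,3.6,0.4,0,3.3,3.6,0.4,0,3.3,3.6,0.4,0,3.3,3.6,0.4,0,3.3,3.6,0.4,0,3.3,3.6,0.4,0,3.3,3.6,0.4,0,2.5,3,0.4,0]' -1 40; python3 - <<'E'
from h import *
o=env.get_obs();s=shot('wrist','w1');print(o['tcp_pos'],o['tool_rot'],o['qd'].round(2),proj(s,[.548,-.252,.03],o))
E
```

```text
t: 1.25
tcp_pos: [0.5201, -0.2557, 0.2713]
tool_rot: [-3.142, -0.0, 0.455]
contact_force: [0.0, -1.1, -0.5]
grip_width: -0.0001
gripper_force: 0.0
[ 0.52012448 -0.25569105  0.27133105] [-3.14152613e+00 -8.55925995e-05  4.54664978e-01] [ 0.52  0.11  0.22  0.11 -0.    0.52] [268.83960736 131.06123711]
```

View pics/w1.png

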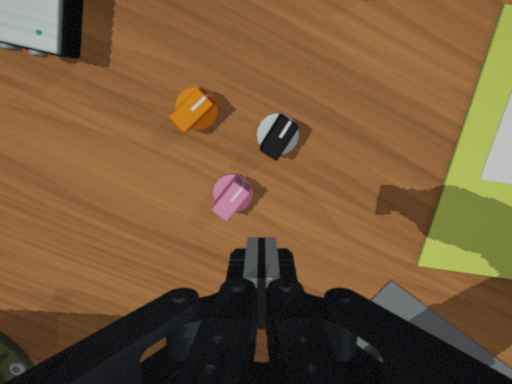

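The black knob is at (278,135), with its white pointer running from (282,137) to (291,121). Next I move over the amp.

```bash
python3 -m pendant '[0.4,6,0,-0.03,0.4,6,0,-0.03,0.4,6,0,-0.03,0.4,6,0,-0.03,0.4,6,0,-0.03,0.4,6,0,-0.03,0.2,5.5,0,0,0,0,0,0]'; python3 - <<'E'
from h import *
o=env.get_obs();s=shot('wrist','w2');print(o['tcp_pos'],o['tool_rot'],o['qd'].round(2))
E
```

```text
t: 2.3
tcp_pos: [0.5454, 0.1587, 0.2709]
tool_rot: [-3.139, 0.0, 0.283]
contact_force: [0.6, -0.8, 0.4]
grip_width: -0.0003
gripper_force: 0.0
[0.54542985 0.1586902  0.27092408] [-3.13890045e+00  1.00871415e-04  2.83169309e-01] [-0.06 -0.02 -0.02  0.01 -0.03  0.01]
```

View pics/w2.png

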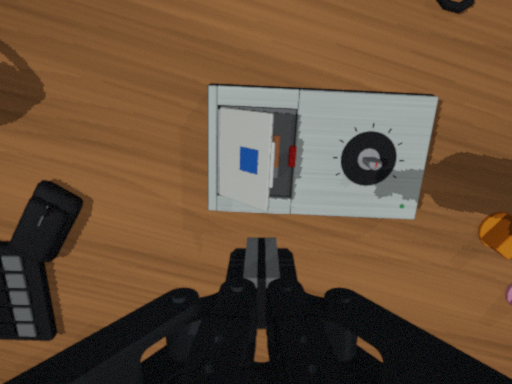

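The amp fills (209,85)–(437,218). The blue pad is at (249,160), the red catch at (292,156) and the shaft tip near (371,160).

```bash
python3 - <<'E'
from h import *
o=env.get_obs();s=shot('wrist')
c=s['color'];h=cv2.cvtColor(c,cv2.COLOR_BGR2HSV)
P=[onz(s,u,.05,o) for u in[(209,85),(437,96),(415,218),(209,211)]]
for p in P:print(p.round(4))
print('len',[round(float(np.linalg.norm(P[i]-P[(i+1)%4])),4) for i in range(4)])
m=np.mean(P,0);y=(P[0]+P[3]-P[1]-P[2])[:2];print('ctr',m,'yaw',np.arctan2(-y[0],y[1]))
m1=cv2.inRange(h,(0,120,60),(8,255,255))|cv2.inRange(h,(172,120,60),(180,255,255))
n,l,st,ce=cv2.connectedComponentsWithStats(m1)
for i in range(1,n):
    if st[i,4]>8: print('red',ce[i],st[i],onz(s,ce[i],.059,o).round(4),onz(s,ce[i],.076,o).round(4))
cv2.imwrite('pics/c2.png',cv2.resize(c[110:210,320:430],None,fx=6,fy=6,interpolation=cv2.INTER_CUBIC))
E
```

```text
[0.6033 0.228  0.05  ]
[0.6571 0.0028 0.05  ]
[ 0.5277 -0.0305  0.05  ]
[0.4711 0.1965 0.05  ]
len [0.2315, 0.1337, 0.2339, 0.1359]
ctr [0.56479511 0.09917648 0.05      ] yaw 0.23965698461597554
red [289.60927152 155.31125828] [286 145   8  22 151] [0.5588 0.1295 0.059 ] [0.5617 0.1319 0.076 ]
```

View pics/c2.png

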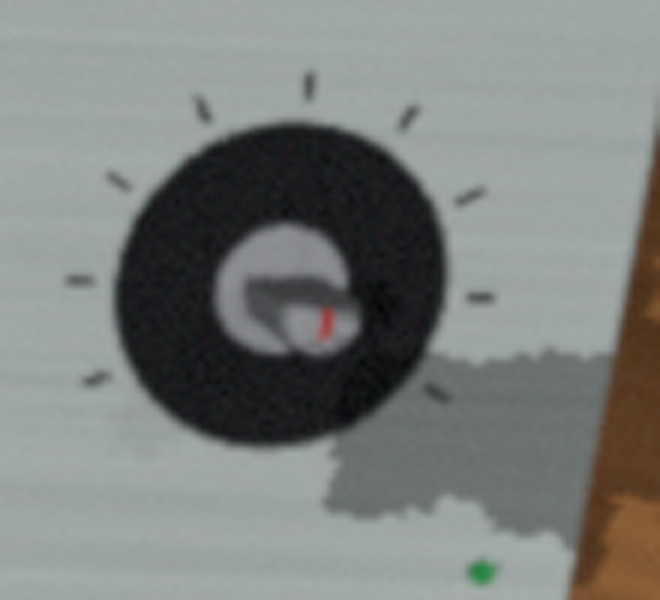

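The shaft tip shows a short red line and its flat.

```bash
python3 -m pendant '[0.5,0,-5,0,0,0,-5,0,0,0,-4,0,0,0,-1,0,0,0,-1,0,0,0,-1,0,0,0,-1,0,0,0,-1,0]'; python3 -m pendant '[0,0,-0.8,0,0,0,-0.6,0,0,0,-0.3,0,0,0,-0.2,0,0,0,-0.1,0,0,0,0,0,0,0,0,0,0,0,0,0]'; python3 - <<'E'
from h import *
shot('side','s1')
c=cv2.imread('pics/s1.png');cv2.imwrite('pics/s1c.png',cv2.resize(c[150:270,200:330],None,fx=4,fy=4))
E
```

```text
t: 3.4
tcp_pos: [0.5512, 0.1557, 0.0814]
tool_rot: [-3.14, -0.001, 0.278]
contact_force: [0.1, -1.0, 2.2]
grip_width: -0.0001
gripper_force: 0.8
t: 4.4
tcp_pos: [0.5508, 0.1554, 0.0618]
tool_rot: [-3.14, -0.0, 0.277]
contact_force: [-1.8, -1.8, 7.2]
grip_width: -0.0002
gripper_force: 3.5
```

```bash
python3 -m pendant '[0,0,-0.1,0,0,0,-0.1,0,0,0,-0.1,0,0,0,-0.1,0,0,0,-0.1,0,0,0,0,0,0,0,0,0,0,0,0,0]'
```

```text
t: 5.45
tcp_pos: [0.5512, 0.1555, 0.0603]
tool_rot: [-3.14, -0.002, 0.278]
contact_force: [-11.7, -5.1, 35.7]
grip_width: -0.0005
gripper_force: 18.0
```

```bash
python3 -m pendant '[0,0,2,0,0,0,5,0,0,0,5,0,0,-3,4,0,0,-4,2,0,0,-3,0,0,0,-1,0,0,0,0,0,0]'; python3 - <<'E'
from h import *
o=env.get_obs();s=shot('wrist','w3');print(o['tcp_pos'],o['tool_rot'])
c=s['color'];cv2.imwrite('pics/w3c.png',cv2.resize(c[40:240,120:460],None,fx=2.3,fy=2.3,interpolation=cv2.INTER_CUBIC))
# knob orientation from w1
w=dict(s);w['color']=cv2.imread('pics/w1.png');O={'tcp_pos':[.5201,-.2557,.2713],'tool_rot':[-3.1415,0,.4547]}
h=cv2.cvtColor(w['color'],cv2.COLOR_BGR2HSV)[95:170,245:310]
blk=(h[...,2]<50).astype(np.uint8);n,l,st,ce=cv2.connectedComponentsWithStats(blk);i=1+np.argmax(st[1:,4]);print('blk',ce[i]+[245,95],st[i])
(cx,cy),sz,a=cv2.minAreaRect(np.argwhere(l==i)[:,::-1].astype(np.float32));print(cx+245,cy+95,sz,a)
print(onz(w,(cx+245,cy+95),.03,O))
p,q=onz(w,(282,137),.038,O),onz(w,(291,121),.038,O);d=q-p;print('knob yaw',np.arctan2(d[1],d[0]),p,q)
E
```

```text
t: 6.45
tcp_pos: [0.5503, 0.0455, 0.2357]
tool_rot: [-3.139, 0.001, 0.277]
contact_force: [-0.1, -0.2, 0.3]
grip_width: -0.0003
gripper_force: 0.0
[0.55033496 0.04551331 0.23574359] [-3.13868188e+00  8.01887552e-04  2.76618471e-01]
blk [277.48481013 137.56455696] [ 16  19  37  46 790]
278.32352447509766 136.70588302612305 (22.165287017822266, 41.64619827270508) 32.47119140625
[ 0.5471315  -0.26437246  0.03      ]
knob yaw -0.043281887103797635 [ 0.54949524 -0.26721726  0.038     ] [ 0.56904676 -0.26806401  0.038     ]
```

View pics/w3c.png

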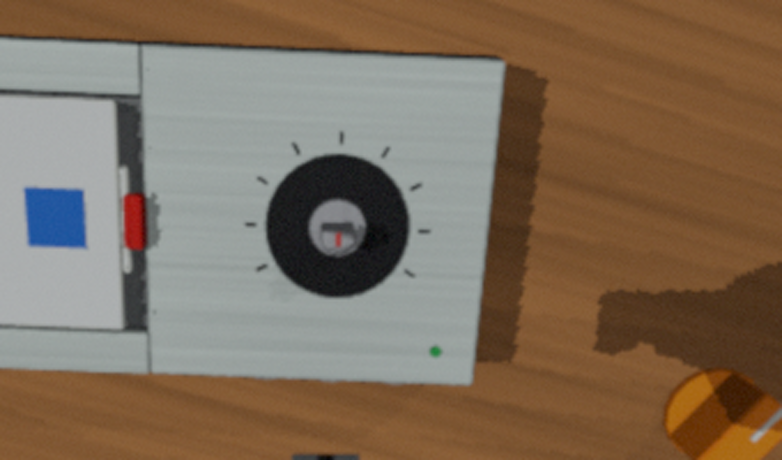

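The catch has snapped over the cover, with the red catch at crop (134,222), overlapping the free edge. The shaft is at crop (338,235) with its flat facing up in the image. I'll go closer to measure its angle.

```bash
python3 -m pendant '[0,0.2,-3,0,0,0,-3,0,0,0,-3,0,0,0,-2,0,0,0,0,0,0,0,0,0,0,0,0,0,0,0,0,0]'; python3 - <<'E'
from h import *
o=env.get_obs();s=shot('wrist','w4');print(o['tcp_pos'],o['tool_rot'],o['qd'].round(3))
c=s['color'];print(proj(s,[.578,.0475,.076],o))
u,v=map(int,proj(s,[.578,.0475,.076],o))
h=cv2.cvtColor(c,cv2.COLOR_BGR2HSV)
m=(cv2.inRange(h,(0,100,60),(9,255,255))|cv2.inRange(h,(170,100,60),(180,255,255)))
m[:,:200]=0
n,l,st,ce=cv2.connectedComponentsWithStats(m)
for i in range(1,n):
    if st[i,4]>10:
        p=np.argwhere(l==i)[:,::-1].astype(float);W=np.array([onz(s,q,.076,o)[:2] for q in p]);W0=W.mean(0)
        w,V=np.linalg.eigh(np.cov((W-W0).T));d=V[:,1]*np.sign(V[0,1]);t=(W-W0)@d
        print(st[i],W0,'ang',np.arctan2(d[1],d[0]),t.min(),t.max(),np.sqrt(w))
# black disc
g=(h[...,2]<60).astype(np.uint8);n,l,st,ce=cv2.connectedComponentsWithStats(g)
for i in range(1,n):
    if 2000<st[i,4]<20000: print('dark',st[i],ce[i],onz(s,ce[i],.05,o).round(4))
cv2.imwrite('pics/w4c.png',cv2.resize(c[v-70:v+70,u-90:u+90],None,fx=4,fy=4,interpolation=cv2.INTER_CUBIC));print(u-90,v-70)
E
```

```text
t: 7.5
tcp_pos: [0.5512, 0.0476, 0.1271]
tool_rot: [-3.14, -0.001, 0.278]
contact_force: [-0.4, 0.6, -0.4]
grip_width: -0.0003
gripper_force: 0.0
[0.55124359 0.04763908 0.12713579] [-3.13977901e+00 -1.41031985e-03  2.77527285e-01] [-0.     0.004 -0.004 -0.002 -0.001  0.001]
[274.04738535 177.47278864]
[271 174   3  10  26] [0.57709411 0.04844848] ang 0.28890359909129754 -0.002669345440549755 0.0026541825201376952 [0.00045631 0.00152649]
[502 343  10  34 123] [ 0.49953461 -0.1416761 ] ang 0.4956124199163525 -0.017178143145205993 0.011683802548200346 [0.00185252 0.00755319]
dark [ 226  121   91   89 5296] [270.94505287 164.97753021] [0.5789 0.0488 0.05  ]
184 107
```

View pics/w4c.png

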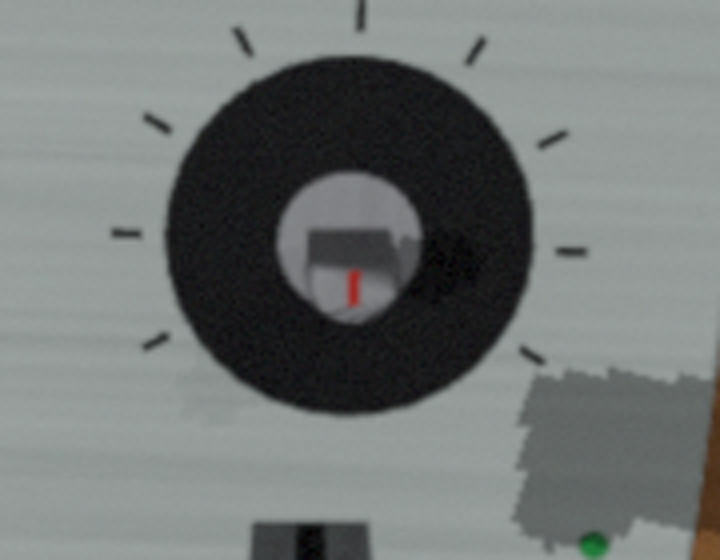

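The flat faces up in the image: its base edge runs at crop (308,231)–(388,230), and the red line sits at x≈353, y 270–305.

```bash
python3 - <<'E'
from h import *
o=env.get_obs();s=shot('wrist');c=s['color'];g=cv2.cvtColor(c,cv2.COLOR_BGR2GRAY).astype(float)
G=cv2.GaussianBlur(g,(3,3),0)
def sub(col,r0,r1,sign):
    d=np.diff(G[r0:r1,col])*sign;k=int(np.argmax(d));k=min(max(k,1),len(d)-2)
    a,b,e=d[k-1:k+2];return r0+k+.5+.5*(a-e)/(a-2*b+e)
for nm,r0,r1,sg,z in[('base',159,170,-1,.0505),('top',168,178,1,.076)]:
    P=np.array([onz(s,(x,sub(x,r0,r1,sg)),z,o)[:2] for x in range(264,280)])
    P=P[np.abs(P[:,0]-np.median(P[:,0]))<.004]
    vx,vy,x0,y0=cv2.fitLine(P.astype(np.float32),cv2.DIST_HUBER,0,.001,.001).ravel()
    a=np.arctan2(vy,vx);a=a-np.pi/2;a=(a+np.pi/2)%np.pi-np.pi/2
    print(nm,'yaw',a,x0,y0,[round(sub(x,r0,r1,sg),1) for x in range(262,283)])
h=cv2.cvtColor(c,cv2.COLOR_BGR2HSV)
m=(h[...,2]<60).astype(np.uint8);n,l,st,ce=cv2.connectedComponentsWithStats(m);i=l[150,270] or l[145,270]
ct=cv2.findContours((l==i).astype(np.uint8),cv2.RETR_EXTERNAL,cv2.CHAIN_APPROX_NONE)[0][0]
P=np.array([onz(s,p,.0505,o)[:2] for p in cv2.convexHull(ct)[:,0]]).astype(np.float32)
print('disc',cv2.fitEllipse(P*1000))
E
```

```text
base yaw 0.27802253 0.5796493 0.049444284 [np.float64(163.6), np.float64(163.5), np.float64(163.5), np.float64(163.6), np.float64(163.6), np.float64(163.6), np.float64(163.6), np.float64(163.6), np.float64(163.6), np.float64(163.6), np.float64(163.6), np.float64(163.6), np.float64(163.6), np.float64(163.5), np.float64(163.5), np.float64(163.6), np.float64(163.6), np.float64(163.6), np.float64(163.7), np.float64(163.9), np.float64(167.8)]
top yaw 0.14605594 0.5796336 0.048654184 [np.float64(172.7), np.float64(172.8), np.float64(173.0), np.float64(173.2), np.float64(173.3), np.float64(173.5), np.float64(173.5), np.float64(173.6), np.float64(173.5), np.float64(173.2), np.float64(172.9), np.float64(173.3), np.float64(173.9), np.float64(174.4), np.float64(174.6), np.float64(174.8), np.float64(174.8), np.float64(174.9), np.float64(176.0), np.float64(171.2), np.float64(170.4)]
disc ((577.5391235351562, 48.51526641845703), (58.33742141723633, 58.45722579956055), 117.94239807128906)
```

```bash
python3 -m pendant '[0,-2,3,-0.04,-0.5,-5,0,-0.05,-0.5,-5,0,-0.05,-0.5,-5,0,-0.05,-0.5,-5,0,-0.05,-0.5,-5,0,-0.05,-0.5,-3.2,0,-0.03,0,0,0,0]' 1; python3 - <<'E'
from h import *
o=env.get_obs();s=shot('wrist','w5');print(o['tcp_pos'],o['tool_rot'],o['qd'].round(3))
cv2.imwrite('pics/w5c.png',cv2.resize(s['color'],None,fx=1.5,fy=1.5))
E
```

```text
t: 8.6
tcp_pos: [0.5203, -0.2568, 0.1564]
tool_rot: [-3.14, -0.0, -0.046]
contact_force: [-0.2, 0.9, 0.3]
grip_width: 0.0856
gripper_force: 0.0
[ 0.52026243 -0.25677575  0.15641406] [-3.14002929e+00 -4.12204022e-04 -4.62260235e-02] [ 0.043 -0.009 -0.02   0.005  0.021  0.008]
```

View pics/w5c.png

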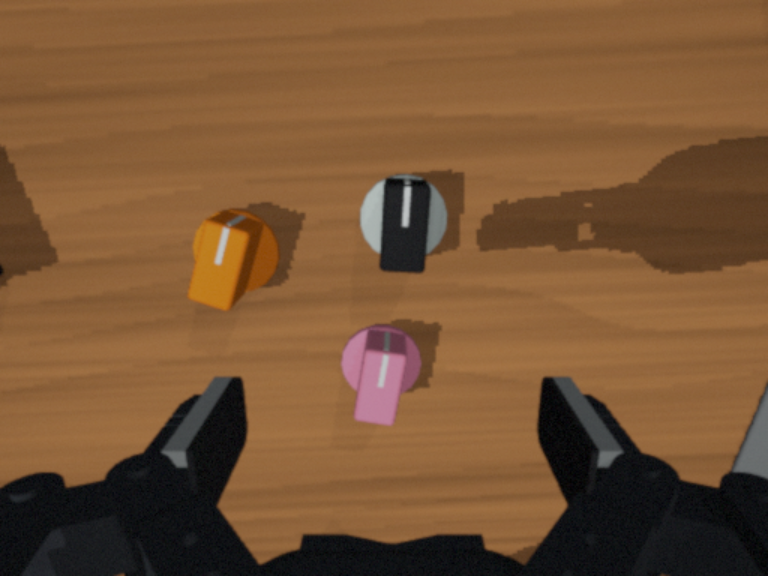

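The black knob's bar is at (405,225)/1.5 with the pointer up (along tool +x). Orange and pink are well clear of it.

```bash
python3 - <<'E'
from h import *
o=env.get_obs();s=shot('wrist');c=s['color'];print(o['tcp_pos'],o['tool_rot'][2])
h=cv2.cvtColor(c,cv2.COLOR_BGR2HSV)[105:200,230:310]
m=((h[...,2]>130)&(h[...,1]<60)).astype(np.uint8)|(h[...,2]<60)
def W(pts,z): return np.array([onz(s,p,z,o)[:2] for p in pts])
off=np.array([230,105])
# bright pieces (skirt + pointer)
b=((h[...,2]>110)&(h[...,1]<70)).astype(np.uint8);n,l,st,ce=cv2.connectedComponentsWithStats(b)
for i in range(1,n):
    if st[i,4]>25: 
        p=np.argwhere(l==i)[:,::-1]+off;w=W(p,.038);w0=w.mean(0);ev,V=np.linalg.eigh(np.cov((w-w0).T));d=V[:,1]*np.sign(V[0,1])
        print('bright',st[i],w0.round(4),'ang',np.arctan2(d[1],d[0]).round(3),np.sqrt(ev)*1e3)
# skirt: hull of big bright pieces at z=.006
big=[i for i in range(1,n) if st[i,4]>150];pp=np.argwhere(np.isin(l,big))[:,::-1]+off
hu=cv2.convexHull(pp.astype(np.int32))[:,0];print('skirt',cv2.fitEllipse((W(hu,.006)*1000).astype(np.float32)),cv2.minEnclosingCircle((W(hu,.006)*1000).astype(np.float32)))
# bar black
k=(h[...,2]<45).astype(np.uint8);n,l,st,ce=cv2.connectedComponentsWithStats(k);i=1+np.argmax(st[1:,4]);p=np.argwhere(l==i)[:,::-1]+off
print('bar',st[i],cv2.minAreaRect((W(p,.038)*1000).astype(np.float32)))
# bar side edges: per-row extents
E=[[r+105,230+np.where(l[r]==i)[0].min(),230+np.where(l[r]==i)[0].max()] for r in range(st[i,1]+4,st[i,1]+st[i,3]-4)];E=np.array(E)
for j in(1,2):
    w=W(np.c_[E[:,j],E[:,0]],.038);vx,vy,x0,y0=cv2.fitLine((w*1000).astype(np.float32),cv2.DIST_HUBER,0,.1,.01).ravel();print('edge',np.arctan(vy/vx),x0,y0)
E
```

```text
[ 0.52040213 -0.2553388   0.1563463 ] -0.044438975594355945
bright [ 12  14  17  50 559] [ 0.5543 -0.2489] ang -0.117 [3.03302166 9.07073557]
bright [ 40  19   6  28 136] [ 0.5584 -0.2658] ang -0.095 [1.06581178 5.91137978]
bright [ 57  19  13  44 340] [ 0.5511 -0.2808] ang -0.087 [2.22161948 7.8040734 ]
skirt ((546.871826171875, -264.3087158203125), (48.491886138916016, 49.43942642211914), 3.302333354949951) ((546.7806396484375, -264.34295654296875), 24.873016357421875)
bar [  26   14   33   62 1539] ((548.4400634765625, -264.8292541503906), (22.325164794921875, 46.5314826965332), 84.37407684326172)
edge -0.10877645 549.5711 -254.24219
edge -0.09852131 549.5681 -275.69012
```

```bash
python3 -m pendant '[1.4,-0.5,-4,-0.03,1.3,-0.4,-3,-0.026,0,0,-3,0,0,0,-2,0,0,0,-1,0,0,0,-0.7,0,0,0,0,0,0,0,0,0]' 0.5 && python3 -m pendant '[0,0,0,0,0,0,0,0,0,0,0,0,0,0,0,0,0,0,0,0,0,0,0,0,0,0,0,0,0,0,0,0]' -1 60
```

```text
t: 9.7
tcp_pos: [0.5483, -0.2637, 0.0202]
tool_rot: [-3.14, -0.001, -0.098]
contact_force: [0.7, 1.0, 1.0]
grip_width: 0.0641
gripper_force: 0.0
t: 10.7
tcp_pos: [0.5481, -0.2638, 0.0199]
tool_rot: [-3.14, -0.001, -0.099]
contact_force: [-1.4, -0.2, 5.4]
grip_width: 0.0228
gripper_force: 59.9
```

```bash
python3 -m pendant '[0,0,2,0,0,0,4,0,0.5,4,5,0.06,0.5,5,0,0.06,0.5,5,0,0.06,0.5,5,0,0.06,0.5,5,0,0.06,0.5,5,0,0.06]' && python3 -m pendant '[0,2.2,0,0.02,0,0,0,0,0,0,0,0,0,0,0,0,0,0,0,0,0,0,0,0,0,0,0,0,0,0,0,0]'; python3 - <<'E'
from h import *
o=env.get_obs();s=shot('wrist','w6');print(o['tcp_pos'],o['tool_rot'],proj(s,[.5775,.0485,.076],o),proj(s,[.5775,.0485,.05],o))
cv2.imwrite('pics/w6c.png',cv2.resize(s['color'][90:290,130:390],None,fx=3,fy=3,interpolation=cv2.INTER_CUBIC))
E
```

```text
t: 11.7
tcp_pos: [0.577, 0.027, 0.1274]
tool_rot: [-3.139, 0.001, 0.263]
contact_force: [1.2, -0.4, -1.2]
grip_width: 0.0231
gripper_force: 59.1
t: 12.7
tcp_pos: [0.5776, 0.0474, 0.128]
tool_rot: [-3.14, -0.0, 0.281]
contact_force: [0.3, 0.0, -0.7]
grip_width: 0.0231
gripper_force: 59.2
[0.57755028 0.04736023 0.127958  ] [-3.13959154e+00 -3.09373373e-05  2.81365147e-01] [259.0821186  218.24598888] [259.32021469 203.43704015]
```

View pics/w6c.png

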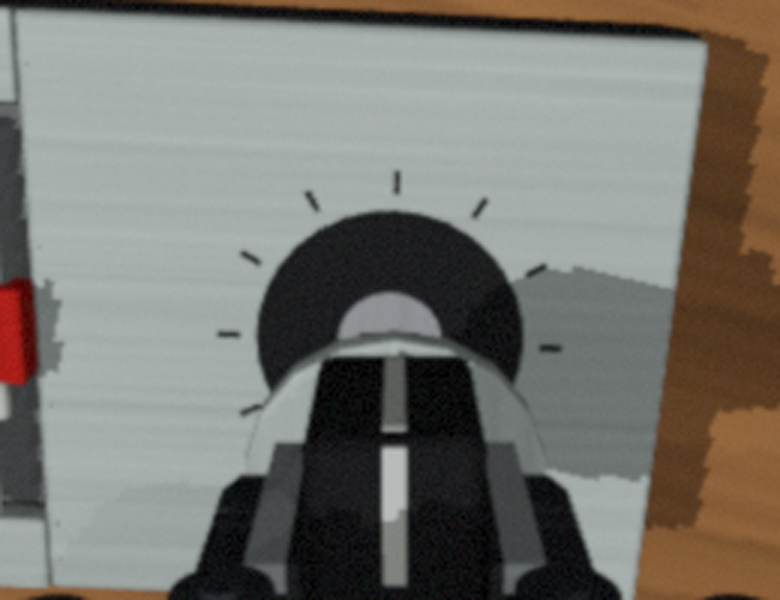

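The knob is held straight, with its skirt centred at crop x≈396 and the dial at x≈390. I shift about 1 mm and descend.

```bash
python3 -m pendant '[0.1,0.15,-1,0,0,0,-1,0,0,0,-0.8,0,0,0,0,0,0,0,-0.2,0,0,0,-0.2,0,0,0,-0.2,0,0,0,0,0]'
```

```text
t: 13.75
tcp_pos: [0.5784, 0.0489, 0.0939]
tool_rot: [-3.14, 0.0, 0.281]
contact_force: [0.0, 0.7, -1.4]
grip_width: 0.023
gripper_force: 59.2
```

```bash
python3 -m pendant '[0,0,-0.1,0,0,0,-0.1,0,0,0,-0.1,0,0,0,-0.1,0,0,0,-0.1,0,0,0,0,0,0,0,0,0,0,0,0,0]'
```

```text
t: 14.75
tcp_pos: [0.5786, 0.0489, 0.089]
tool_rot: [-3.14, -0.0, 0.282]
contact_force: [-0.9, 0.1, -1.2]
grip_width: 0.0229
gripper_force: 59.2
```

Already past the taper (mouth ≈0.069) with no resistance, so I continue.

```bash
python3 -m pendant '[0,0,-0.2,0,0,0,-0.2,0,0,0,-0.2,0,0,0,-0.2,0,0,0,-0.1,0,0,0,-0.1,0,0,0,0,0,0,0,0,0]'
```

```text
t: 15.75
tcp_pos: [0.5786, 0.0489, 0.079]
tool_rot: [-3.14, -0.0, 0.281]
contact_force: [0.1, -0.6, -0.7]
grip_width: 0.0231
gripper_force: 59.2
```

```bash
python3 -m pendant '[0,0,-0.1,0,0,0,-0.1,0,0,0,-0.1,0,0,0,-0.1,0,0,0,0,0,0,0,0,0,0,0,0,0,0,0,0,0]' - 90
```

```text
t: 16.75
tcp_pos: [0.5787, 0.0489, 0.0757]
tool_rot: [-3.14, -0.001, 0.281]
contact_force: [-2.1, 0.2, 6.4]
grip_width: 0.0227
gripper_force: 92.5
```

```bash
python3 -m pendant '[0,0,-0.1,0,0,0,-0.1,0,0,0,-0.1,0,0,0,-0.1,0,0,0,-0.1,0,0,0,0,0,0,0,0,0,0,0,0,0]'
```

```text
t: 17.75
tcp_pos: [0.5788, 0.0489, 0.0717]
tool_rot: [-3.14, -0.001, 0.281]
contact_force: [-6.0, -0.3, 14.1]
grip_width: 0.0223
gripper_force: 94.1
```

```bash
python3 -m pendant '[0,0,-0.1,0,0,0,-0.05,0,0,0,0,0,0,0,0,0,0,0,0,0,0,0,0,0,0,0,0,0,0,0,0,0]'; python3 - <<'E'
from h import *
s=shot('scene','s9');b=shot('side','b9');o=env.get_obs();print(o['contact_force'],o['tcp_pos'])
a=cv2.resize(s['color'][150:280,190:350],None,fx=3.2,fy=3.2,interpolation=cv2.INTER_CUBIC)[:400,:400]
c=cv2.resize(b['color'][140:265,205:325],None,fx=3.2,fy=3.2,interpolation=cv2.INTER_CUBIC)[:400,:400]
H=min(a.shape[0],c.shape[0]);cv2.imwrite('pics/f9.png',np.hstack([a[:H],c[:H]]))
E
```

```text
t: 18.75
tcp_pos: [0.579, 0.049, 0.0715]
tool_rot: [-3.14, -0.002, 0.281]
contact_force: [-8.9, -1.2, 23.4]
grip_width: 0.0224
gripper_force: 95.2
[-7.76115017 -1.32125861 25.3827498 ] [0.57896685 0.04898532 0.07149873]
```

View pics/f9.png

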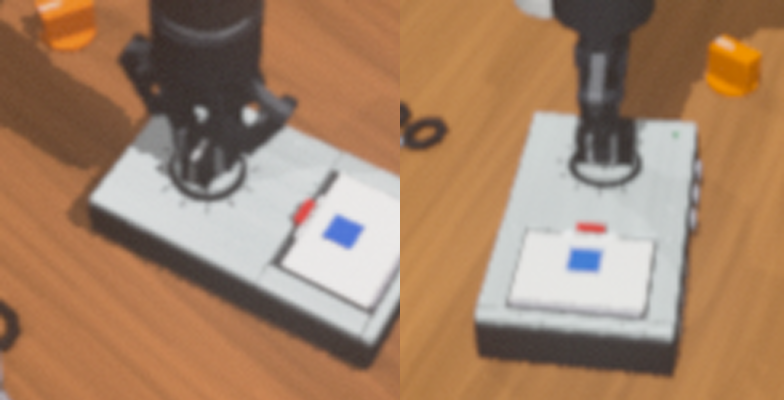

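The cover is shut under the catch. The knob sits flat on the shaft, and the press has bottomed out: 25 N, about 5 mm of travel past first resistance. I'm handing it in.

```bash
python3 -c "
from rig import env
print(env.close_job())"
```

```text
the job is handed in; nothing more can be done
None
```

I handed the job in at about 19 s: the cover is shut under its catch, the knob is home on the D-shaft, and the gripper is holding it fully pressed at about 25 N; the result was not reported back.

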